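# Clamp the bevel block and hold the hardness probe on its mark

## Robot

A 6-joint arm with a two-finger parallel gripper is mounted at the origin on the work surface. World frame = base frame: x ahead of the robot, y to its left, z up, the work surface at z = 0. Lengths are in m, angles in rad, forces in N, time in s.
With the tool pointing down it reaches from about 0.375 to 0.925 m from the base axis. Payload 5.7 kg.
Tool frame: the origin (TCP) lies midway between the tips of the shut fingers; the grasp point (between the pads) lies 19 mm behind it; z points along the fingers, x is the direction in which the jaws open and shut, and the axes are right-handed (so a half turn about z gives the same grasp; the last joint's range is limited). The gripper opens to 88 mm and grips with 3 to 60 N. Pads are 20 mm wide; open, the fingers measure 115 mm over their backs; the gripper's body (75 mm by 178 mm) begins 61 mm behind the grasp point.
Start: joints at [-1.241, 0.359, 1.51, -0, 1.272, -0.115], TCP at [0.258, -0.542, 0.223] pointing down, gripper open.
Joint ranges: [-2.97, 2.97], [-1.01, 2.36], [0.21, 2.38], [-0.96, 4.11], [0.2, 2.71], [-2.98, 2.98]. Speed limits (rad/s): [2.39, 2.39, 3.14, 3.14, 3.14, 3.14].

## Interface

Orientations are given as a unit quaternion [x, y, z, w].
In Python, from bench import move_ptp, servo_line, goto_joints, move_gripper, sleep, inverse_kinematics, capture, PlanningError, close_job, spot_in, silhouettes, current_clock, current_joint_pos, current_qvel, current_joint_torque, current_position, current_orientation, current_force, current_torque, current_finger_gap gives the robot as it stands. Calls block until the motion is done:
- move_ptp(position, orientation): joint-space move of the TCP to a pose.
- servo_line(position, orientation=None, rate=0.15, contact_N=None): straight line of the TCP; orientation=None keeps the orientation; rate is the mean speed in m/s. With contact_N (N) it stops when the force on the tool has changed by that much, and returns True; else False.
- goto_joints(angles): joint-space move.
- move_gripper(opening): finger opening in m; the grip force is fixed at half the most; returns when the fingers have stopped.
- sleep(seconds).
- inverse_kinematics(position, orientation): joint angles nearest the present ones, or None.
- capture(name): name is "scene" or "top" or "wrist"; returns a dict with "image" (480x640x3 uint8, blue, green, red), "range_z" (480x640 float32, m along the optical axis (not along the pixel's ray), 0 where there is no reading), "intrinsics" (3x3 intrinsics, pixels), "k1" (the pictures are not rectified: a ray, as slopes to the right and down, at radius r is drawn at 1 + k1 r^2 times it, then the intrinsics apply), "R" (3x3) and "t" (3): a world point X has camera coordinates R X + t. Camera axes: x right, y down, z forward; pixel columns grow to the right and rows downward; lengths in m; the calibration is good to about 2 mm. A picture is of the moment at which its call begins.
A pose or a line that the arm cannot do raises PlanningError and nothing moves.
- close_job(): hands the job in, once; it reports no verdict.
Trained networks look in the newest picture that a camera, given by its name, has taken for a name from the list of things; names that differ only in an ending like _2 or _b are one class to them, and where a whole thing is asked for, a point or a joint stands for the part that bears it (a point fixed in the world has none). Each returns a list of dicts, best first, with "conf" (0 to 1); they miss things now and then, are a little off and sometimes report something else, mostly with a low value. They report only what shows in the picture. A call takes as long as a camera call. They do not tell look-alikes from the thing itself.
- spot_in(camera, query): "xy" ([column, row] in pixels, amid what is visible of it).
- silhouettes(camera, query): "region" (480x640 bool, what is visible of it) and "xy" ([column, row] in pixels, amid what is visible of it).
Readings, each from a call of its own:
- current_clock(): time.
- current_joint_pos(): joint angles.
- current_qvel(): joint speeds.
- current_joint_torque(): joint torques, N m.
- current_position(): TCP position.
- current_orientation(): TCP orientation.
- current_force(): force on the tool from outside, world axes, zero at the start.
- current_torque(): the same for the moment, N m.
- current_finger_gap(): finger opening in m.
Only numpy, scipy, OpenCV 4.12 (cv2) and the standard library are available. Lean on these libraries where they do the work, as an engineer would, in place of code of your own. Each camera call takes 0.05 s, during which the arm holds its last target.

## Task

Swing the blue vise's clamp arm by its red knob fully home, so that it clamps the bevelled aluminium block, and leave it clamped. Then take the orange hardness probe out of its grey stand and press its sprung tip lightly on the blue spot on the block's sloping face, with the probe square to that face and the tip pushed in about half of its travel. Finish while still holding the probe there like that; do not ram it, and do not disturb the other things on the bench.

Things in the scene. Friction and masses are not known exactly. Their poses are not given: they have to be found in the camera images.
- vise: blue low swing-arm vise bolted to the bench, base 200 (x) x 150 (y) x 35 mm high, with one fixed jaw on its +y side, 110 mm wide (x), its face at y = +20 mm, its top 78 mm above the bench; origin on the bench under the centre of the base, z up
- lever (a joint): steel clamp arm of the vise, turning about the vertical axis through point lever_hinge: 0 = home against its stop, positive = open (counterclockwise from above), up to 1.05 rad; starts open. Moves at 5 to 8 N at the knob and stays where left. Its round black nose, 75 mm from the axis, meets the block only at about 0.01 rad, so push it firmly to the stop (10 to 15 N)
- lever_knob (a point): point on the upright round red knob at the arm's end, 13 mm below the knob's top. Knob 18 mm across; above the arm 44 mm of it stand free (the arm's top is 31 mm below this point). 175 mm from the turning axis, 99 mm above the bench; it goes round with the arm. Home, it is near the vise's x = -100, y = -50 mm
- lever_hinge (a point): point on the arm's vertical turning axis, fixed to the vise, at the height of point lever_knob
- block: aluminium bevel block, 60 (x) x 40 (y) mm, standing loose beside the fixed jaw on the vise's bed 35 mm above the bench; 58 mm high at its -x end and 80 mm at its +x end, the top face sloping at 20 degrees; origin under its centre. Closing the vise shifts it a few mm towards the vise's +y
- mark (a point): centre of the blue spot, 12 mm across, on the block's sloping top face; its z axis points out of the face, square to it (20 degrees from vertical, leaning to the block's -x)
- probe: orange hardness probe, a round upright pen 158 mm long; origin at the end of its tip when the tip is fully out, its z axis runs from the tip along the probe to its top. Orange grip 26 mm across from z = 66 to 158 mm, black collar 40 mm across from 58 to 66 mm, steel nose 20 mm across from 16 to 58 mm, then the sprung tip, 8 mm across with a ball end. Weighs about 0.18 kg. It stands loose in the stand, hung by its collar, tip down
- probe_tip (a point): the very end of the probe's sprung tip; moves with the tip as it is pushed in
- plunger (a joint): how far the probe's sprung tip is pushed in: 0 = fully out, 0.012 m = fully in (hard stop). Spring force about 0.75 N at 0 and 0.5 N more for each mm
- stand: grey plastic block with one round hole, 70 x 70 x 65 mm high, fixed to the bench; hole 27 mm across and 63 mm deep; origin under its centre. The probe's collar rests on its top
- bolt_tray: low open blue plastic tray with bolts, 90 x 70 x 35 mm, loose; origin under its centre
- file: hand file with red handle, 355 mm long, 30 mm high, lying along its x; origin under its middle
- jar: small glass jar of marking blue with blue cap, 56 mm across, 75 mm high; origin under its centre
- square: engineer's square lying flat, stock 110 x 18 x 18 mm, blade 150 mm; origin under the middle of the stock
- earmuffs: red and black ear defenders lying on the bench, about 130 x 190 x 84 mm; origin on the bench between the cups
Things that resemble listed ones, but are neither listed nor needed, are in the scene too. Of the things that look like the probe, the largest one is meant.

How it is judged:
By the outcome, as a careful person would: the job done as asked, in the order asked, and still so for the second after the job is handed in, while the arm keeps its last pose, push and grip.
It also fails if it takes over 53 s, if anything falls off the work surface, if the arm or the gripper's body presses on something with over 40 N, if the wrist force passes 120 N, or if a joint passes its speed limit or range.

## Working session

There is one attempt and no reset: what is moved stays moved. The work goes in short steps, each a Python script; the robot and the scene stay as the last script left them, time stands still between calls to the robot, and variables do not carry over. Pictures are saved under pics/ and viewed, and the job is handed in when it is done.

```bash
ls; mkdir -p pics; cat > h.py <<'E'
import numpy as np, cv2
from bench import *
from scipy.spatial.transform import Rotation as Rn
def und(c,uv):
    K=c["intrinsics"];d=np.array([c["k1"],0,0,0,0.])
    return cv2.undistortPoints(np.array(uv,float).reshape(-1,1,2),K,d).reshape(-1,2)
def pts(c,mask=None):
    z=c["range_z"]; m=(z>0)
    if mask is not None: m&=mask
    v,u=np.nonzero(m); n=und(c,np.c_[u,v]); zz=z[v,u]
    P=np.c_[n*zz[:,None],zz]
    return (P-c["t"])@c["R"], np.c_[u,v]
def proj(c,X):
    P=np.atleast_2d(X)@c["R"].T+c["t"]; n=P[:,:2]/P[:,2:]; r2=(n**2).sum(1,keepdims=True)
    n=n*(1+c["k1"]*r2); K=c["intrinsics"]
    return n@K[:2,:2].T+K[:2,2]
E
python3 - <<'E'
from h import *
import pickle
cs={}
for n in ["scene","top"]:
    c=capture(n); cs[n]=c; cv2.imwrite(f"pics/{n}0.png",c["image"])
    for q in ["vise","lever_knob","lever","block","mark","probe","stand"]:
        r=spot_in(n,q); print(n,q,[(np.round(x["xy"]).tolist(),round(x["conf"],2)) for x in r])
    print(c["k1"],c["R"].round(2).tolist(),c["t"])
pickle.dump(cs,open("c0.pkl","wb")); print(current_clock())
E
```

```text
pics
scene vise [([339.0, 242.0], 0.94)]
scene lever_knob [([331.0, 252.0], 0.88)]
scene lever [([328.0, 253.0], 0.82)]
scene block [([348.0, 222.0], 0.71), ([339.0, 242.0], 0.67)]
scene mark [([349.0, 220.0], 0.84)]
scene probe [([125.0, 306.0], 0.86), ([168.0, 309.0], 0.8), ([139.0, 362.0], 0.71)]
scene stand [([176.0, 334.0], 0.59)]
0.04955158095198807 [[0.78, 0.63, -0.01], [0.46, -0.58, -0.68], [-0.43, 0.52, -0.74]] [-0.43579541 -0.20221016  1.63104246]
top vise [([265.0, 248.0], 0.97), ([141.0, 306.0], 0.3)]
top lever_knob [([290.0, 230.0], 0.97), ([146.0, 305.0], 0.53)]
top lever [([290.0, 229.0], 0.87)]
top block [([292.0, 228.0], 0.63), ([256.0, 237.0], 0.56)]
top mark [([254.0, 239.0], 0.85), ([449.0, 287.0], 0.4)]
top probe [([448.0, 284.0], 0.77), ([466.0, 336.0], 0.77), ([493.0, 280.0], 0.7)]
top stand [([438.0, 294.0], 0.65)]
-0.03447547129921058 [[0.02, -1.0, 0.0], [-0.98, -0.02, -0.18], [0.18, -0.0, -0.98]] [-0.0316957   0.58352734  1.29117497]
0.8
```

```bash
ls -la pics
```

```text
total 836
drwxr-xr-x 2 agent agent   4096 Dec  7 02:29 .
drwxr-xr-x 3 agent agent   4096 Dec  7 02:29 ..
-rw-r--r-- 1 agent agent 431266 Dec  7 02:28 scene0.png
-rw-r--r-- 1 agent agent 411931 Dec  7 02:29 top0.png
```

View pics/scene0.png

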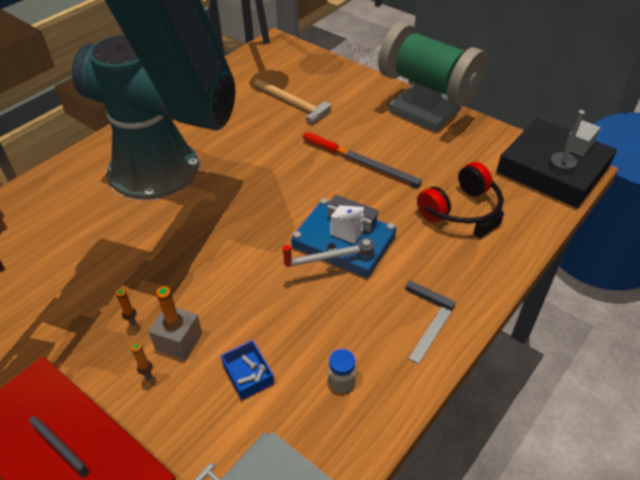

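View pics/top0.png

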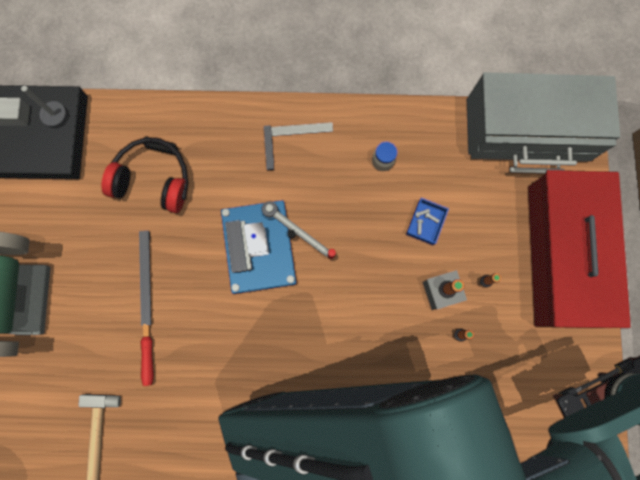

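```bash
python3 - <<'E'
from h import *
import pickle
cs=pickle.load(open("c0.pkl","rb"))
i=cs["top"]["image"]
a=cv2.resize(i[190:310,190:340],None,fx=5,fy=5,interpolation=2)[:600,:800]
b=cv2.resize(i[250:370,400:560],None,fx=5,fy=5,interpolation=2)
cv2.imwrite("pics/ta.png",a);cv2.imwrite("pics/tb.png",b)
j=cs["scene"]["image"]
cv2.imwrite("pics/sa.png",cv2.resize(j[170:290,270:430],None,fx=5,fy=5,interpolation=2))
cv2.imwrite("pics/sb.png",cv2.resize(j[270:390,80:240],None,fx=5,fy=5,interpolation=2))
E
```

```text
(no output)
```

View pics/ta.png

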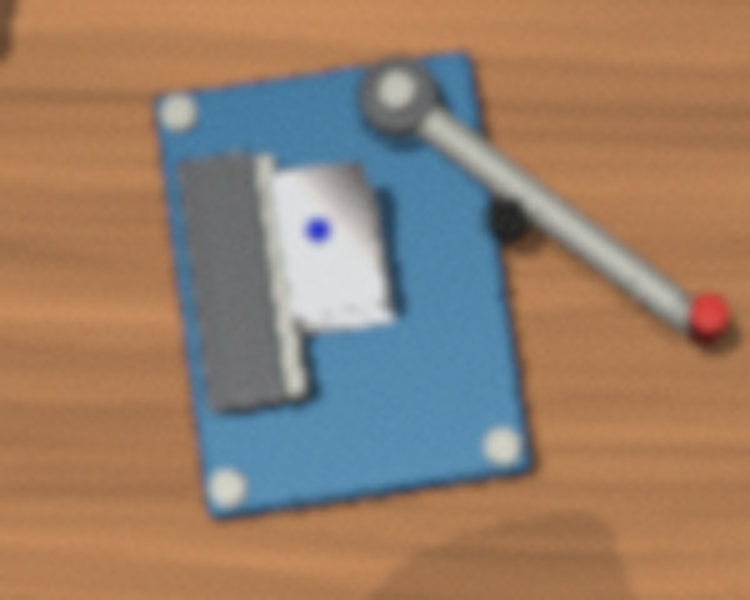

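View pics/tb.png

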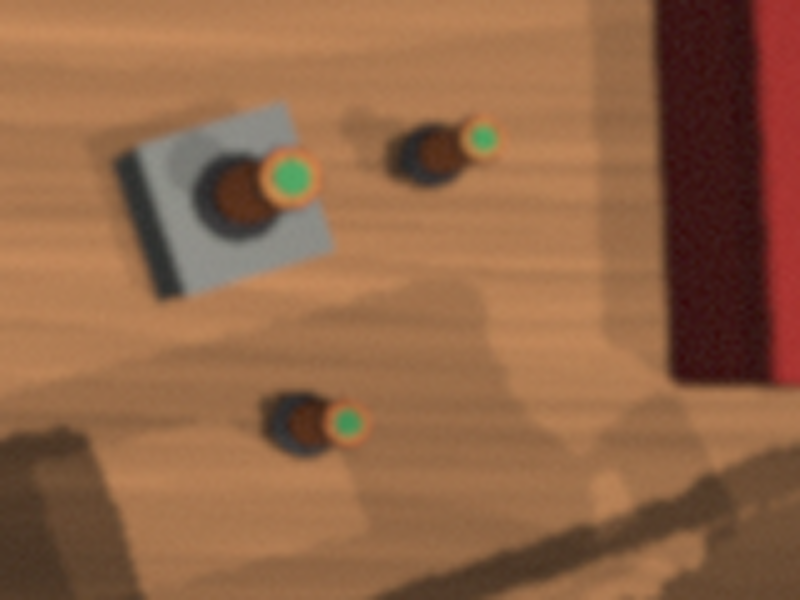

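View pics/sb.png

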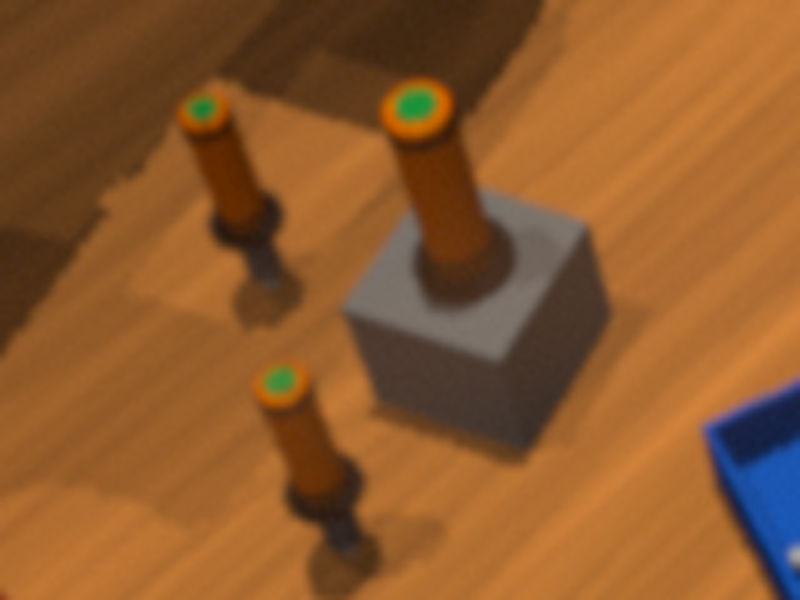

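View pics/sa.png

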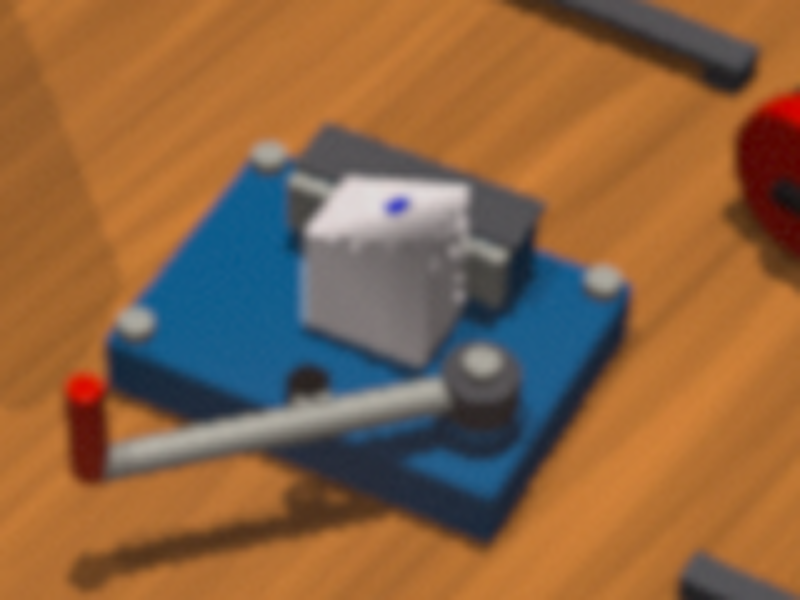

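The pictures show one vise at top (258,248), with its red knob at (332,254) and the fixed jaw on the left (+y). Three things could be taken for the probe: the one in the stand at (450,287), and free ones at (490,280) and (462,335). The one in the stand is clearly the largest in the crop, so I'm using it.

```bash
python3 - <<'E'
from h import *
import pickle
cs=pickle.load(open("c0.pkl","rb"))
for n in cs:
    c=cs[n];P,uv=pts(c); hsv=cv2.cvtColor(c["image"],cv2.COLOR_BGR2HSV)[uv[:,1],uv[:,0]].astype(int)
    def near(p,r): return np.hypot(*(uv-np.array(p)).T)<r
    vc,kc,pc,hc=((265,248),(331,254),(450,288),(270,210)) if n=="top" else ((340,240),(287,250),(172,310),(366,245))
    # base
    m=near(vc,75)&(abs(P[:,2]-.035)<.006)&(hsv[:,0]>95)&(hsv[:,0]<115)&(hsv[:,1]>120)
    r=cv2.minAreaRect(P[m][:,:2].astype(np.float32)*1000); print(n,"base",m.sum(),r,P[m][:,2].mean())
    # jaw top
    m=near(vc,60)&(abs(P[:,2]-.078)<.004); r=cv2.minAreaRect(P[m][:,:2].astype(np.float32)*1000); print(" jawish",m.sum(),r)
    m=near(kc,12)&((hsv[:,0]<8)|(hsv[:,0]>172))&(hsv[:,1]>150)&(P[:,2]>.06); print(" knob",m.sum(),P[m].mean(0),P[m][:,2].max(), P[m&(P[:,2]>.107)].mean(0))
    m=near(hc,14)&(P[:,2]>.06); print(" hinge",m.sum(),P[m].mean(0),P[m].max(0))
    m=near(pc,35)&(hsv[:,0]>45)&(hsv[:,0]<80)&(hsv[:,1]>100)&(P[:,2]>.1); print(" probetop",m.sum(),P[m].mean(0),P[m][:,2].std())
    m=near(pc,35)&(abs(P[:,2]-.065)<.005);r=cv2.minAreaRect(P[m][:,:2].astype(np.float32)*1000);print(" stand",m.sum(),r)
    m=near(pc,35)&(abs(P[:,2]-.073)<.003);print(" collar",m.sum(),P[m].mean(0))
    for p in ([490,280],[462,335]) if n=="top" else ([125,306],[139,362]):
        m=near(p,15)&(hsv[:,0]>45)&(hsv[:,0]<80)&(hsv[:,1]>100)&(P[:,2]>.05);print(" smallprobe",P[m].mean(0))
    m=near(vc,45)&(hsv[:,0]>112)&(hsv[:,0]<128)&(hsv[:,1]>120)&(P[:,2]>.09)&(P[:,2]<.12); print(" mark",m.sum(),P[m].mean(0),uv[m].mean(0))
E
```

```text
scene base 1989 ((555.847900390625, 98.01126861572266), (197.09786987304688, 148.84182739257812), 10.825867652893066) 0.03458582606172762
 jawish 553 ((577.9666748046875, 50.05689239501953), (148.27183532714844, 237.74295043945312), 9.487433433532715)
 knob 106 [ 0.53429685 -0.0706449   0.09841587] 0.11490649889119797 [ 0.53256788 -0.06855107  0.11115612]
 hinge 232 [0.63404371 0.06802521 0.06992661] [0.65222617 0.09295384 0.07925573]
 probetop 22 [ 0.45866031 -0.32698638  0.16580734] 0.0019893727833005023
 stand 753 ((459.78045654296875, -327.0299987792969), (74.5041732788086, 74.22187042236328), 18.98020362854004)
 collar 104 [ 0.46514534 -0.33031185  0.07244735]
 smallprobe [ 0.36060953 -0.36010617  0.1168321 ]
 smallprobe [nan nan nan]
 mark 4 [0.56443147 0.10414491 0.10659463] [349.  210.5]
top base 2667 ((551.8453979492188, 102.03113555908203), (194.81675720214844, 144.41192626953125), 9.966585159301758) 0.03426630714171227
 jawish 757 ((576.83447265625, 72.08294677734375), (132.35702514648438, 205.6439208984375), 16.1165771484375)
 knob 53 [ 0.52819064 -0.06506615  0.10382531] 0.11712705618391409 [ 0.53004158 -0.06471188  0.11136161]
 hinge 253 [0.62974315 0.07262814 0.07008259] [0.65140874 0.09502091 0.08122317]
 probetop 31 [ 0.45855943 -0.32436212  0.16566209] 0.0020136960851881583
 stand 627 ((459.1094665527344, -324.2518005371094), (70.46975708007812, 71.27415466308594), 18.29322624206543)
 collar 87 [ 0.45702467 -0.31786781  0.0723375 ]
 smallprobe [ 0.48151089 -0.42045588  0.11705228]
 smallprobe [ 0.35938549 -0.35841816  0.1185523 ]
 mark 8 [0.5636685  0.10701843 0.10585682] [253.  235.5]<stdin>:19: RuntimeWarning: Mean of empty slice.
  ret = um.true_divide(
```

```bash
cat >> h.py <<'E'
def Q(zdir,xhint):
    z=np.array(zdir,float);z/=np.linalg.norm(z); x=np.array(xhint,float); x-=z*(x@z); x/=np.linalg.norm(x)
    return Rn.from_matrix(np.c_[x,np.cross(z,x),z]).as_quat()
def down(a): return Q([0,0,-1],[np.cos(a),np.sin(a),0])
def crop(c,u,v,w,h,f,name): cv2.imwrite(name,cv2.resize(c["image"][max(v-h,0):v+h,max(u-w,0):u+w],None,fx=f,fy=f,interpolation=2))
E
python3 - <<'E'
from h import *
print(Rn.from_quat(current_orientation()).as_matrix().round(2).tolist())
H=np.array([.634,.067])
K=np.array([.531,-.067])
a0=np.arctan2(*(K-H)[::-1]); ah=np.pi+np.radians(10)-2*np.pi
print(a0,ah,np.hypot(*(K-H)))
for a in (a0,ah):
  k=H+.175*np.array([np.cos(a),np.sin(a)])
  for s in (1,-1):
    print(a,k,s,inverse_kinematics([*k,.08],down(a+s*np.pi/2)))
P=[.459,-.326,.091]; 
for yaw in np.arange(0,3.2,.4): print(yaw, inverse_kinematics(P,down(yaw)))
n=np.array([-np.sin(np.radians(20))*np.cos(.175),-np.sin(np.radians(20))*np.sin(.175),np.cos(np.radians(20))])
M=np.array([.564,.106,.106])
for yaw in np.arange(0,6.3,.4): print(yaw, inverse_kinematics(M+n*.085,Q(-n,[np.cos(yaw),np.sin(yaw),0])))
E
```

```text
[[0.43, -0.9, 0.0], [-0.9, -0.43, 0.0], [-0.0, -0.0, -1.0]]
-2.226131202691332 -2.9670597283903604 0.16901183390520322
-2.226131202691332 [ 0.52735066 -0.07174768] 1 [-2.65047605e-01  4.38187322e-01  1.80749672e+00 -4.44089210e-16
  8.95908608e-01  3.90287271e-01]
-2.226131202691332 [ 0.52735066 -0.07174768] -1 [-2.65047605e-01  4.38187322e-01  1.80749672e+00 -4.44089210e-16
  8.95908608e-01 -2.75130538e+00]
-2.9670597283903604 [0.46165864 0.03661157] 1 [-7.01929703e-02  3.61106795e-01  1.95633378e+00 -4.44089210e-16
  8.24152077e-01  1.32607043e+00]
-2.9670597283903604 [0.46165864 0.03661157] -1 [-7.01929703e-02  3.61106795e-01  1.95633378e+00 -4.44089210e-16
  8.24152077e-01 -1.81552222e+00]
0.0 [-7.40255203e-01  4.57639556e-01  1.73009854e+00 -4.44089210e-16
  9.53854553e-01 -7.40255203e-01]
0.4 [-7.40255203e-01  4.57639556e-01  1.73009854e+00 -4.44089210e-16
  9.53854553e-01 -1.14025520e+00]
0.8 [-7.40255203e-01  4.57639556e-01  1.73009854e+00 -4.44089210e-16
  9.53854553e-01 -1.54025520e+00]
1.2000000000000002 [-7.40255203e-01  4.57639556e-01  1.73009854e+00 -4.44089210e-16
  9.
[... 888 characters left out ...]
7886  0.16521684  1.96452118  0.08374769  0.66821206 -2.40409283]
2.8000000000000003 [ 0.02287886  0.16521684  1.96452118  0.08374769  0.66821206 -2.80674014]
3.2 None
3.6 [0.02287886 0.16521684 1.96452118 0.08374769 0.66821206 2.63217212]
4.0 [0.02287886 0.16521684 1.96452118 0.08374769 0.66821206 2.21868445]
4.4 [0.02287886 0.16521684 1.96452118 0.08374769 0.66821206 1.82403084]
4.800000000000001 [0.02287886 0.16521684 1.96452118 0.08374769 0.66821206 1.44406869]
5.2 [0.02287886 0.16521684 1.96452118 0.08374769 0.66821206 1.06706211]
5.6000000000000005 [0.02287886 0.16521684 1.96452118 0.08374769 0.66821206 0.67992912]
6.0 [0.02287886 0.16521684 1.96452118 0.08374769 0.66821206 0.2744527 ]
```

```bash
python3 - <<'E'
from h import *
import pickle
H=np.array([.634,.067]);a=-2.226
t=current_clock()
move_ptp([.530,-.067,.22],down(a+np.pi/2)); print(current_clock()-t)
move_gripper(.05); print(current_clock()-t)
c=capture("wrist"); pickle.dump(c,open("c1.pkl","wb")); cv2.imwrite("pics/w1.png",c["image"])
c2=capture("top");cv2.imwrite("pics/t1.png",c2["image"]);pickle.dump(c2,open("c1t.pkl","wb"))
print([(np.round(x["xy"]).tolist(),round(x["conf"],2)) for x in spot_in("wrist","lever_knob")],c["R"].round(2).tolist(),-c["R"].T@c["t"])
E
```

```text
1.9749999999999999
2.7249999999999996
[([320.0, 102.0], 0.7)] [[0.79, -0.61, -0.0], [-0.59, -0.77, 0.25], [-0.15, -0.2, -0.97]] [ 0.57007067 -0.01209149  0.38229179]
```

View pics/w1.png

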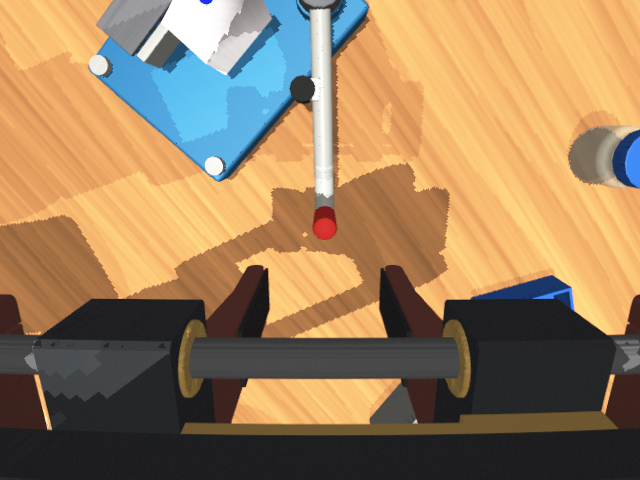

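The wrist view shows the knob top at (325,229), the arm running straight up the picture, and the hub at about (320,5). The open fingers straddle the knob evenly about column 323. I'll measure the positions and then push.

```bash
python3 - <<'E'
from h import *
import pickle
c=pickle.load(open("c1.pkl","rb"))
P,uv=pts(c);hsv=cv2.cvtColor(c["image"],cv2.COLOR_BGR2HSV)[uv[:,1],uv[:,0]].astype(int)
m=((hsv[:,0]<8)|(hsv[:,0]>172))&(hsv[:,1]>150)&(P[:,2]>.106)&(abs(uv[:,0]-325)<20)&(uv[:,1]>195)&(uv[:,1]<250)
print("knob",m.sum(),P[m].mean(0),P[m][:,2].max(),P[m].min(0),P[m].max(0))
m=(abs(uv[:,0]-320)<10)&(uv[:,1]>30)&(uv[:,1]<180)&(P[:,2]>.05)
q=P[m];d=np.linalg.svd(q[:,:2]-q[:,:2].mean(0))[2][0];print("arm",q.mean(0),d,np.arctan2(-abs(d[1]),-abs(d[0])))
m=(uv[:,1]<200)&(abs(P[:,2]-.035)<.004)&(hsv[:,0]>95)&(hsv[:,0]<115)&(hsv[:,1]>100)
r=cv2.minAreaRect(P[m][:,:2].astype(np.float32)*1000);print(r)
K=np.array([r_ for r_ in P[m].mean(0)])
E
```

```text
knob 451 [ 0.52986206 -0.06439406  0.11166413] 0.11410217947813701 [ 0.52141303 -0.07373069  0.10605353] [ 0.53787633 -0.056059    0.11410218]
arm [0.58161682 0.00753354 0.06714607] [-0.60266962 -0.79799081] -2.217638656324196
((552.1339111328125, 101.2480697631836), (198.6317138671875, 148.69647216796875), 9.466978073120117)
```

```bash
python3 - <<'E'
from h import *
H=np.array([.6348,.073])
def kp(a): return np.array([*(H+.175*np.array([np.cos(a),np.sin(a)])),.081])
a=np.arctan2(-.0645-H[1],.530-H[0]); print(a,kp(a),kp(a-.7))
t=current_clock()
servo_line(kp(a),down(a+np.pi/2),rate=.12)
print("force",current_force(),current_clock()-t)
f0=current_force()
move_gripper(.022);print("gap",current_finger_gap())
for b in np.arange(a-.12,-2.80,-.12):
    servo_line(kp(b),down(b+np.pi/2),rate=.07)
    f=current_force()-f0; r=np.array([np.cos(b),np.sin(b)]);tg=np.array([np.sin(b),-np.cos(b)])
    print(round(b,3),current_position().round(4),"rad/tan",(f[:2]@r).round(2),(f[:2]@tg).round(2),f[2].round(2))
print(current_clock())
E
```

```text
-2.22204832155441 [ 0.52871804 -0.06618196  0.081     ] [0.46400056 0.03488764 0.081     ]
force [ 0.63523091  0.36171742 -0.08814787] 1.3083
gap 0.022067414429463514
-2.342 [ 0.5134 -0.0526  0.0813] rad/tan 0.73 -1.34 0.54
-2.462 [ 0.4988 -0.037   0.0811] rad/tan 0.74 -0.75 0.86
-2.582 [ 0.4862 -0.0198  0.0809] rad/tan -0.13 -0.76 0.95
-2.702 [ 0.476  -0.0013  0.0808] rad/tan 0.31 0.07 1.42
7.4167
```

```bash
python3 - <<'E'
from h import *
c=capture("wrist"); cv2.imwrite("pics/w2.png",c["image"]);c=capture("top"); crop(c,280,240,80,60,5,"pics/t2.png")
c=capture("scene"); crop(c,330,240,80,60,5,"pics/s2.png")
E
```

```text
(no output)
```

View pics/w2.png

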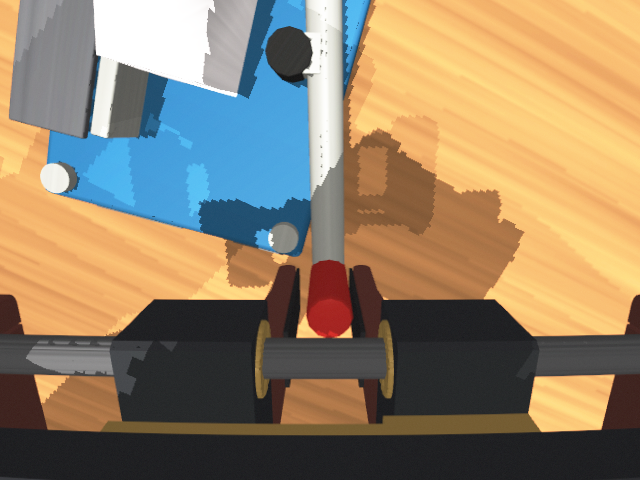

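View pics/s2.png

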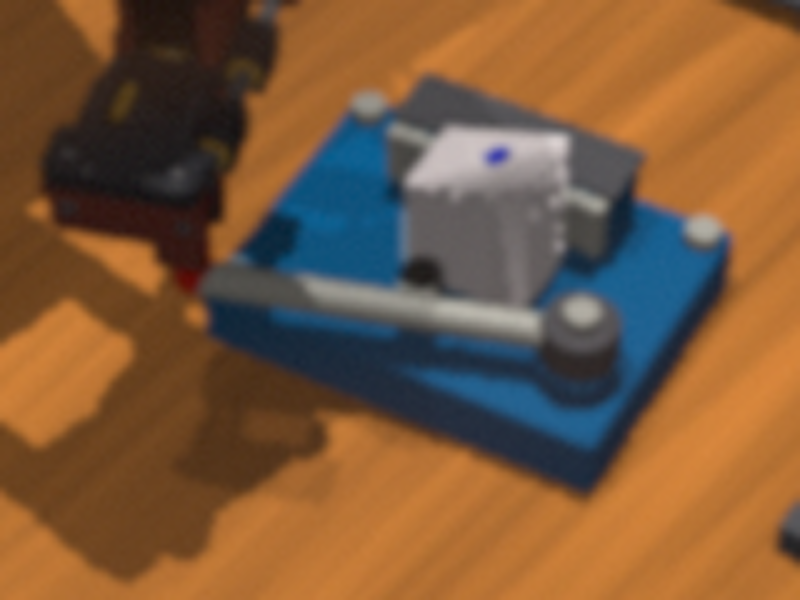

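The arm follows the cage: the knob at (328,300) sits between the fingers and the nose is close to the block. Next is the final stretch, stopping on force.

```bash
python3 - <<'E'
from h import *
H=np.array([.6348,.073])
def kp(a): return np.array([*(H+.175*np.array([np.cos(a),np.sin(a)])),.081])
f00=current_force();print(f00,current_position())
b=-2.702
while b>-3.02:
    b-=.04
    hit=servo_line(kp(b),down(b+np.pi/2),rate=.04,contact_N=13)
    f=current_force(); p=current_position();tg=np.array([np.sin(b),-np.cos(b)])
    print(round(b,3),hit,p.round(4),np.arctan2(*(p[:2]-H)[::-1]).round(4),"tan",(f[:2]@tg).round(2),f.round(2),current_clock())
    if hit: break
    if f[:2]@tg<-11: break
E
```

```text
[0.14605381 0.6535835  0.20331078] [ 0.47602667 -0.00140475  0.08076446]
-2.742 False [0.4734 0.0046 0.0808] -2.7408 tan -3.54 [ 0.39 -3.68 -2.62] 7.8917
-2.782 False [0.4707 0.0114 0.0809] -2.7823 tan -2.8 [ 0.25 -2.89 -2.13] 8.2167
-2.822 False [0.4684 0.0181 0.081 ] -2.8229 tan -1.83 [-0.92 -2.24 -1.62] 8.5417
-2.862 False [0.4663 0.0248 0.081 ] -2.8629 tan -2.13 [-0.42 -2.34 -0.1 ] 8.8667
-2.902 False [0.4645 0.0315 0.081 ] -2.9028 tan -2.37 [-0.78 -2.63 -0.66] 9.1917
-2.942 True [0.4636 0.0362 0.0809] -2.93 tan -4.75 [ 1.26 -4.6   1.4 ] 9.4333
```

```bash
python3 - <<'E'
from h import *
H=np.array([.6348,.073])
def kp(a): return np.array([*(H+.175*np.array([np.cos(a),np.sin(a)])),.081])
for k in range(3):
    p=current_position();a=np.arctan2(*(p[:2]-H)[::-1]);b=a-.06
    hit=servo_line(kp(b),down(b+np.pi/2),rate=.03,contact_N=12)
    f=current_force(); p=current_position();tg=np.array([np.sin(b),-np.cos(b)])
    print(hit,p.round(4),np.arctan2(*(p[:2]-H)[::-1]).round(4),"tan",(f[:2]@tg).round(2),f.round(2),current_clock())
    sleep(.1);f=current_force();print((f[:2]@tg).round(2),current_position().round(4))
c=capture("wrist"); cv2.imwrite("pics/w3.png",c["image"])
E
```

```text
True [0.4637 0.0362 0.0809] -2.9296 tan -2.95 [ 1.25 -2.8   2.83] 9.6417
-3.4 [0.4636 0.0361 0.0808]
True [0.4637 0.0361 0.0808] -2.9292 tan -3.03 [ 1.15 -2.88  2.36] 9.95
-2.26 [0.4637 0.0361 0.0808]
True [0.4638 0.0361 0.0808] -2.9289 tan -3.49 [ 0.1  -3.52  1.88] 10.2667
-2.6 [0.4638 0.0361 0.0808]
```

View pics/w3.png

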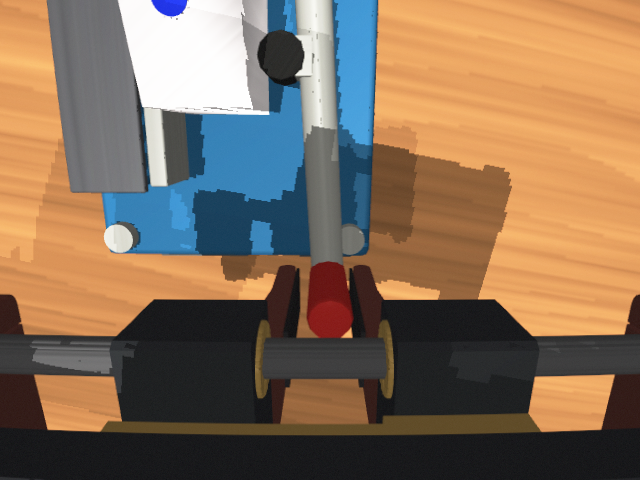

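```bash
python3 - <<'E'
from h import *
H=np.array([.6348,.073])
def kp(a): return np.array([*(H+.175*np.array([np.cos(a),np.sin(a)])),.081])
for k in (16,18):
    p=current_position();a=np.arctan2(*(p[:2]-H)[::-1]);b=a-.06
    hit=servo_line(kp(b),down(b+np.pi/2),rate=.03,contact_N=k)
    f=current_force(); p=current_position();tg=np.array([np.sin(b),-np.cos(b)])
    print(hit,p.round(4),np.arctan2(*(p[:2]-H)[::-1]).round(4),"tan",(f[:2]@tg).round(2),f.round(2),current_clock())
c=capture("wrist")
P,uv=pts(c);hsv=cv2.cvtColor(c["image"],cv2.COLOR_BGR2HSV)[uv[:,1],uv[:,0]].astype(int)
m=(uv[:,0]>290)&(uv[:,0]<345)&(uv[:,1]<240)&(abs(P[:,2]-.066)<.008)
q=P[m];l=cv2.fitLine(q[:,:2].astype(np.float32),cv2.DIST_HUBER,0,.001,.001).ravel();print(m.sum(),"arm yaw",np.degrees(np.arctan(l[1]/l[0])),l)
m=(uv[:,1]<270)&(abs(P[:,2]-.035)<.004)&(hsv[:,0]>95)&(hsv[:,0]<115)&(hsv[:,1]>100)
r=cv2.minAreaRect(P[m][:,:2].astype(np.float32)*1000);print(r)
m=(uv[:,1]<200)&(abs(P[:,2]-.0775)<.002)&(uv[:,0]<145)
r=cv2.minAreaRect(P[m][:,:2].astype(np.float32)*1000);print("jaw",r)
E
```

```text
True [0.4639 0.0361 0.0808] -2.9288 tan -3.77 [-0.46 -3.88  1.54] 10.6417
True [0.4639 0.0361 0.0807] -2.929 tan -4.38 [ 0.36 -4.38  1.26] 10.875
8506 arm yaw 13.728052 [0.97143304 0.23731379 0.53528297 0.05306381]
((519.469970703125, 96.27757263183594), (132.8173370361328, 148.35205078125), 9.829280853271484)
jaw ((526.5814208984375, 143.55838012695312), (78.8128890991211, 37.398887634277344), 10.003314018249512)
```

```bash
python3 - <<'E'
from h import *
b=-2.93; p0=current_position(); q=current_orientation(); tg=np.array([np.sin(b),-np.cos(b)])
print(tg)
for k in range(1,9):
    g=p0+np.array([*(tg*.0008*k),0])
    servo_line(g,q,rate=.02); f=current_force();p=current_position()
    print(k,((p-p0)[:2]@tg*1000).round(2),"tan",(f[:2]@tg).round(2),current_clock())
    if f[:2]@tg<-14: break
E
```

```text
[-0.2100173   0.97769767]
1 0.04 tan -6.9 11.175
2 0.12 tan -10.97 11.425
3 0.22 tan -13.86 11.675
4 0.39 tan -16.92 11.925
```

The arm holds 17 N statically with only 0.4 mm of motion, so it is at the stop, and the knob lies at vise (-99,-49), as described. Next I release it and look at the block.

```bash
python3 - <<'E'
from h import *
import pickle
move_gripper(.045)
p=current_position(); servo_line([p[0],p[1],.26],rate=.2)
c=capture("wrist");pickle.dump(c,open("c4.pkl","wb"));cv2.imwrite("pics/w4.png",c["image"])
s=silhouettes("wrist","mark");print([(x["xy"],x["conf"],x["region"].sum()) for x in s])
for n in("top","scene"):
    cc=capture(n);pickle.dump(cc,open(f"c4{n}.pkl","wb"));print(n,[(x["xy"],x["conf"]) for x in spot_in(n,"mark")])
P,uv=pts(c);hsv=cv2.cvtColor(c["image"],cv2.COLOR_BGR2HSV)[uv[:,1],uv[:,0]].astype(int)
print(current_clock(),current_force())
E
```

```text
[([320.9, 98.6], 0.16, np.int64(4915))]
top []
scene [([349.1, 218.9], 0.81)]
13.8417 [-0.13232334  0.41127592 -0.49557461]
```

View pics/w4.png

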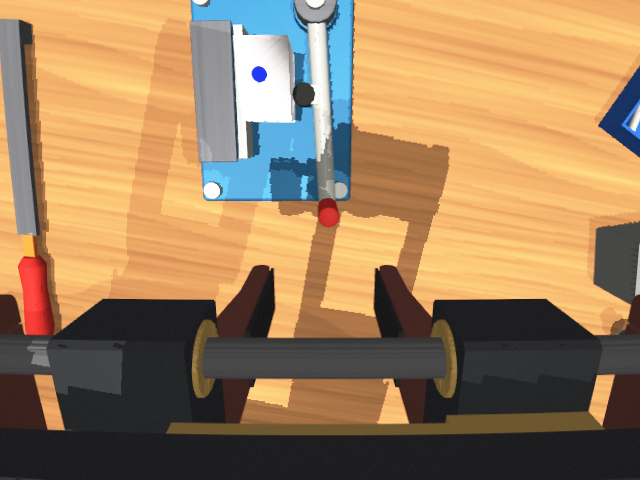

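The wrist view shows the block square against the jaw with the black nose (303,94) touching it, the knob at (328,212), and the blue spot at (259,74). I'll compute the mark and its normal.

```bash
python3 - <<'E'
from h import *
import pickle
for fn,win in (("c4",(235,35,300,122)),("c4top",(235,210,275,265)),("c4scene",(320,190,370,245))):
    c=pickle.load(open(fn+".pkl","rb"));P,uv=pts(c);hsv=cv2.cvtColor(c["image"],cv2.COLOR_BGR2HSV)[uv[:,1],uv[:,0]].astype(int)
    m=(uv[:,0]>win[0])&(uv[:,0]<win[2])&(uv[:,1]>win[1])&(uv[:,1]<win[3])&(P[:,2]>.088)&(P[:,2]<.12)
    q=P[m];
    for _ in range(4):
        ce=q.mean(0);n=np.linalg.svd(q-ce,full_matrices=False)[2][2];n*=np.sign(n[2]);q=q[abs((q-ce)@n)<.003]
    mk=(uv[:,0]>win[0])&(uv[:,0]<win[2])&(uv[:,1]>win[1])&(uv[:,1]<win[3])&(hsv[:,0]>110)&(hsv[:,0]<130)&(hsv[:,1]>110)&(P[:,2]>.09)
    print(fn,len(q),"n",n.round(4),"tilt",np.degrees(np.arccos(n[2])),"yaw",np.degrees(np.arctan2(-n[1],-n[0])),"mark",mk.sum(),P[mk].mean(0).round(4),uv[mk].mean(0),
     "plane z", (ce[2]-((P[mk].mean(0)-ce)[:2]@n[:2])/n[2]).round(4))
    print("  block centroid",ce)
    if fn=="c4":
        r=cv2.minAreaRect(q[:,:2].astype(np.float32)*1000);print(r)
        m=((hsv[:,0]<8)|(hsv[:,0]>172))&(hsv[:,1]>150)&(P[:,2]>.106)&(abs(uv[:,0]-328)<15)&(abs(uv[:,1]-212)<18);print("knob",P[m].mean(0))
E
```

```text
c4 4362 n [-0.3339 -0.0602  0.9407] tilt 19.8320997577025 yaw 10.224166621588333 mark 184 [0.563  0.1074 0.106 ] [258.76630435  73.67391304] plane z 0.1056
  block centroid [0.56060345 0.10376742 0.10449804]
((559.2586669921875, 103.85580444335938), (59.62798309326172, 40.60053634643555), 10.118657112121582)
knob [0.46347042 0.03575454 0.11165874]<stdin>:8: RuntimeWarning: Mean of empty slice.
  ret = um.true_divide(
Traceback (most recent call last):
IndexError: index 2 is out of bounds for axis 0 with size 0
```

```bash
python3 - <<'E'
from h import *
import pickle
move_ptp([.459,-.325,.25],down(0.))
c=capture("wrist");pickle.dump(c,open("c5.pkl","wb"));cv2.imwrite("pics/w5.png",c["image"])
print([(x["xy"],x["conf"],x["region"].sum()) for x in silhouettes("wrist","probe")])
P,uv=pts(c);hsv=cv2.cvtColor(c["image"],cv2.COLOR_BGR2HSV)[uv[:,1],uv[:,0]].astype(int)
m=(abs(P[:,2]-.165)<.004)&(np.hypot(P[:,0]-.459,P[:,1]+.325)<.03);print("top",m.sum(),P[m].mean(0),P[m].min(0),P[m].max(0))
print(cv2.minEnclosingCircle(P[m][:,:2].astype(np.float32)*1000))
m=(abs(P[:,2]-.0735)<.003)&(np.hypot(P[:,0]-.459,P[:,1]+.325)<.03);print("collar",m.sum(),cv2.minEnclosingCircle(P[m][:,:2].astype(np.float32)*1000))
m=(abs(P[:,2]-.065)<.002)&(np.hypot(P[:,0]-.459,P[:,1]+.325)<.055);print("stand",cv2.minAreaRect(P[m][:,:2].astype(np.float32)*1000))
print(current_clock())
E
```

```text
[([321.9, 222.0], 0.97, np.int64(2339)), ([346.7, 310.0], 0.81, np.int64(1230)), ([216.9, 247.7], 0.72, np.int64(1301))]
top 1092 [ 0.45704804 -0.32433988  0.16528111] [ 0.44427878 -0.33769852  0.16122207] [ 0.46919144 -0.31251961  0.16809126]
((457.0568542480469, -325.2803649902344), 12.829463958740234)
collar 563 ((456.8826904296875, -325.1226806640625), 19.72561264038086)
stand ((456.88427734375, -325.453125), (70.24781036376953, 70.49388885498047), 17.793413162231445)
15.75
```

View pics/w5.png

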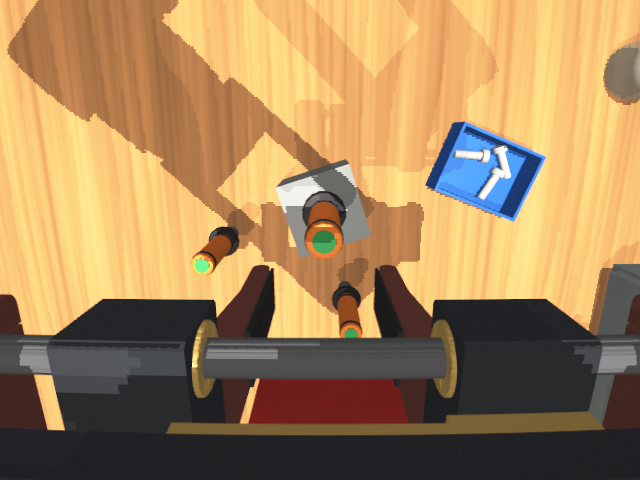

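The probe top is at (323,240) in the wrist view, centred at (0.457,-0.325). Its radius is about 13 mm, the largest of the three. Taking it now.

```bash
python3 - <<'E'
from h import *
import pickle
servo_line([.457,-.325,.098],down(0.),rate=.13)
print(current_force())
move_gripper(.0); print("gap",current_finger_gap(),current_force())
servo_line([.457,-.325,.27],down(0.),rate=.15)
print("gap",current_finger_gap(),current_force(),current_clock())
for n in("wrist","scene"):
    c=capture(n);pickle.dump(c,open(f"c6{n}.pkl","wb"));cv2.imwrite(f"pics/{n}6.png",c["image"])
    print([(x["xy"],x["conf"]) for x in spot_in(n,"probe_tip")])
crop(c,170,260,100,75,4,"pics/s6c.png")
E
```

```text
[-0.12176185  0.209575   -0.98431439]
gap 0.025599187458083563 [0.57958757 0.11655183 2.9819505 ]
gap 0.026131038293355748 [ 0.53896573  0.68648671 -2.50968939] 18.8083
[]
[]
```

View pics/wrist6.png

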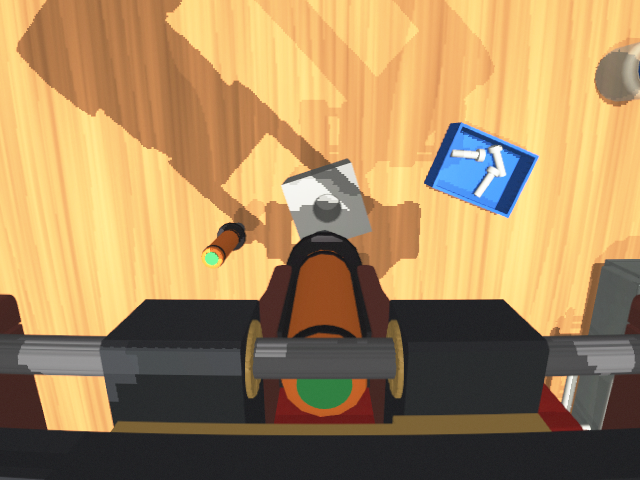

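View pics/s6c.png

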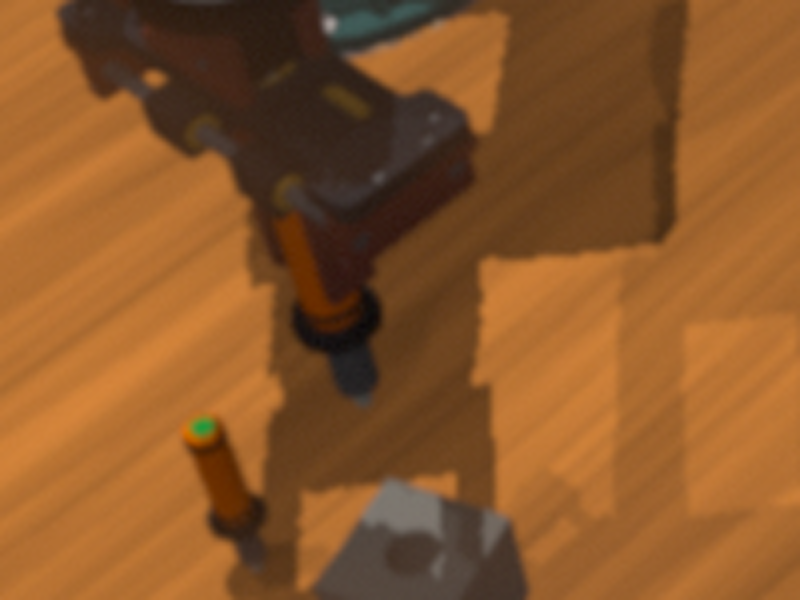

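The probe is held (gap 26 mm). In the wrist view the collar is at (324,245) and the empty stand hole at (327,208); in the scene crop the probe hangs straight. I'll measure its offset and tilt in the grip.

```bash
cat >> h.py <<'E'
from scipy.optimize import least_squares
def axisfit(c,p,q,win,verbose=True):
    "fit probe (known profile) to depth points, in tool frame: params tip-side offset ox,oy at TCP, slopes sx,sy, and axial d (TCP height above tip)"
    P,uv=pts(c); R=Rn.from_quat(q).as_matrix(); T=(P-p)@R  # tool coords, z along fingers (toward tip)
    return T,uv
E
python3 - <<'E'
from h import *
import pickle
p=current_position();q=current_orientation();print(p,Rn.from_quat(q).as_matrix().round(3).tolist())
for n in("wrist","scene"):
    c=pickle.load(open(f"c6{n}.pkl","rb"));T,uv=axisfit(c,p,q,None)
    rr=np.hypot(T[:,0],T[:,1])
    for nm,lo,hi,rad in (("nose",.037,.073,.010),("tip",.077,.091,.004),("collar",.022,.035,.02),("grip",0.002,.02,.013),("gripup",-.05,-.02,.013)):
        m=(T[:,2]>lo)&(T[:,2]<hi)&(rr<rad+.006)
        if nm.startswith("grip"): m&=(abs(T[:,0])<.010)
        if m.sum()<8: print(n,nm,m.sum());continue
        X=T[m]
        s=least_squares(lambda v:np.hypot(X[:,0]-v[0],X[:,1]-v[1])-rad,[0,0],loss="soft_l1",f_scale=.001).x
        print(n,nm,m.sum(),"centre mm",(s*1000).round(2),"z",X[:,2].mean().round(4),X[:,2].max().round(4))
    if n=="scene": print("pix tip pred",proj(c,p+Rn.from_quat(q).as_matrix()@np.array([0,0,.091])), proj(c,p+Rn.from_quat(q).as_matrix()@np.array([0,0,.033])))
    if n=="wrist":
        m=(rr<.02)&(T[:,2]<-.055)&(T[:,2]>-.08)
        if m.sum(): print("top",m.sum(),T[m].mean(0))
        m=(T[:,2]>.018)&(T[:,2]<.031)&(rr<.026)&(rr>.015); print("collar top z",np.median(T[m][:,2]),cv2.minEnclosingCircle(T[m][:,:2].astype(np.float32)*1000),m.sum())
E
```

```text
[ 0.45669537 -0.32473562  0.26919234] [[1.0, 0.0, -0.001], [0.0, -1.0, 0.001], [-0.001, -0.001, -1.0]]
wrist nose 9 centre mm [-1.91 -0.07] z 0.0718 0.0728
wrist tip 0
wrist collar 1529 centre mm [-1.97  3.84] z 0.026 0.0324
wrist grip 527 centre mm [-2.02  0.11] z 0.0108 0.0197
wrist gripup 1890 centre mm [-1.93  0.38] z -0.0365 -0.02
top 4236 [-0.00112997  0.00013602 -0.06606485]
collar top z 0.025831918768257047 ((-1.9425687789916992, -4.340351104736328), 19.42142677307129) 1080
scene nose 118 centre mm [-1.13  0.7 ] z 0.0589 0.0729
scene tip 9 centre mm [-0.31  0.41] z 0.0851 0.0868
scene collar 198 centre mm [-3.51 -0.76] z 0.027 0.0347
scene grip 53 centre mm [-1.15  0.22] z 0.0118 0.0195
scene gripup 69 centre mm [-0.23  0.16] z -0.0333 -0.0201
pix tip pred [[161.38599967 284.95327452]] [[154.80403372 264.31016556]]
```

The jaws centre the probe, yet the wrist camera places it -2 mm along tool x. The knob check showed the same shift, so I'm correcting the mark for it. Moving to just above the mark, square to the face.

```bash
cat >> h.py <<'E'
YAW=np.radians(10.0);TL=np.radians(20)
N=np.array([-np.sin(TL)*np.cos(YAW),-np.sin(TL)*np.sin(YAW),np.cos(TL)])
QP=Q(-N,[np.cos(YAW),np.sin(YAW),0])
MARK=np.array([.5634,.1055,.1055])
L=.091
E
python3 - <<'E'
from h import *
import pickle
move_ptp(MARK+N*(L+.055),QP)
servo_line(MARK+N*(L+.015),QP,rate=.1)
p=current_position();q=current_orientation();print(p,(MARK+N*(L+.015))-p,current_force(),current_clock(),current_finger_gap())
for n in("wrist","scene","top"):
    c=capture(n);pickle.dump((c,p,q),open(f"c7{n}.pkl","wb"));cv2.imwrite(f"pics/{n}7.png",c["image"])
    uv=proj(c,np.array([MARK,MARK+N*.015,MARK+N*.073]));print(n,uv.round(1).tolist())
    u,v=uv[0].astype(int)
    if n!="wrist": crop(c,u,v-10,40,30,10,f"pics/{n}7c.png")
E
```

```text
[0.52790183 0.09880304 0.20500624] [-0.00020518  0.0004015   0.00010118] [-0.20438417  0.42406832 -2.23676971] 21.125 0.025743809136896865
wrist [[325.5, 231.7], [325.6, 237.2], [325.9, 265.5]]
scene [[349.0, 210.3], [347.1, 204.9], [339.4, 183.5]]
top [[253.7, 235.7], [253.4, 236.8], [252.3, 241.7]]
```

View pics/wrist7.png

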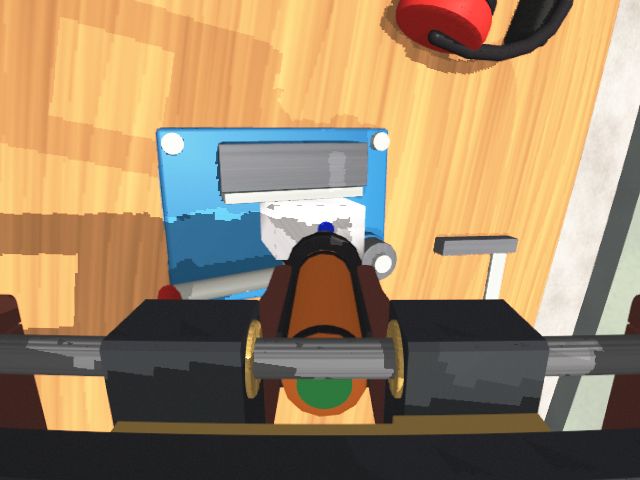

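View pics/scene7c.png

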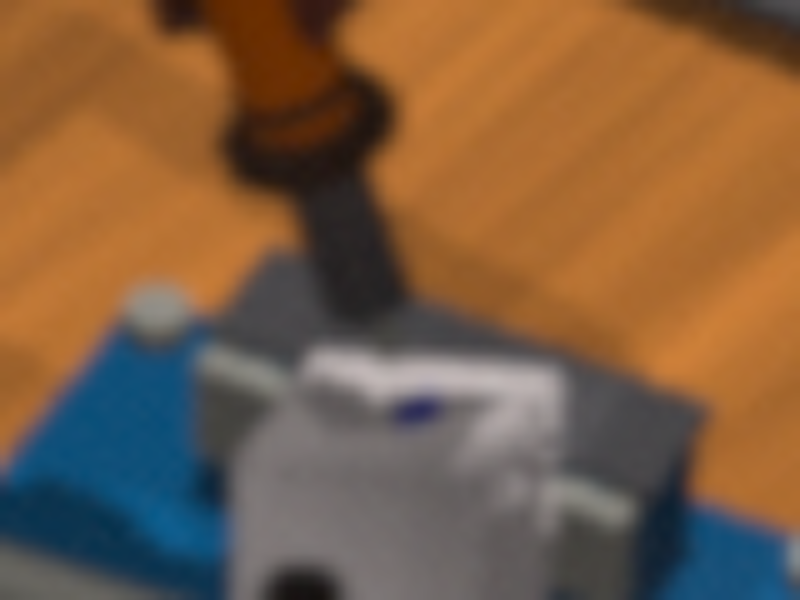

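View pics/top7c.png

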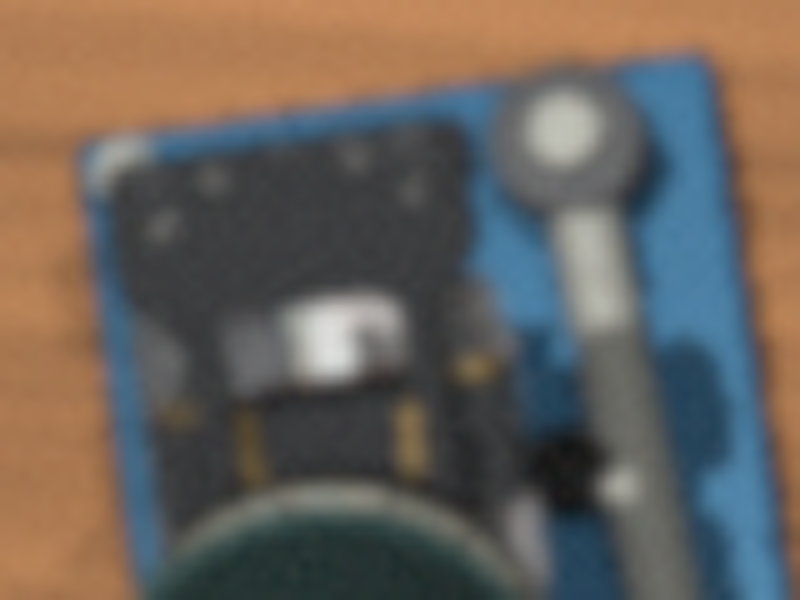

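```bash
python3 - <<'E'
from h import *
import pickle
c4=pickle.load(open("c4scene.pkl","rb"))
for n in("wrist","scene","scene4"):
    c,p,q=pickle.load(open(f"c7{n if n!='scene4' else 'scene'}.pkl","rb"))
    if n=="scene4": c=c4
    T,uv=axisfit(c,p,q,None);rr=np.hypot(T[:,0],T[:,1])
    hsv=cv2.cvtColor(c["image"],cv2.COLOR_BGR2HSV)[uv[:,1],uv[:,0]].astype(int)
    mk=(hsv[:,0]>108)&(hsv[:,0]<130)&(hsv[:,1]>80)&(rr<.02)&(abs(T[:,2]-.106)<.008)
    print(n,"mark in tool",mk.sum(),(T[mk].mean(0)*1000).round(2),"ext",(T[mk].min(0)*1000).round(1),(T[mk].max(0)*1000).round(1),uv[mk].mean(0))
    for nm,lo,hi,rad in (("nose",.037,.073,.010),("tip",.077,.091,.004),("grip",0.002,.02,.013),("gripup",-.05,-.02,.013)):
        m=(T[:,2]>lo)&(T[:,2]<hi)&(rr<rad+.006)
        if nm.startswith("grip"): m&=(abs(T[:,0])<.010)
        if m.sum()<8: print(nm,m.sum());continue
        X=T[m];s=least_squares(lambda v:np.hypot(X[:,0]-v[0],X[:,1]-v[1])-rad,[0,0],loss="soft_l1",f_scale=.001).x
        print("  ",nm,m.sum(),(s*1000).round(2),X[:,2].mean().round(4),X[:,2].max().round(4))
    m=(rr<.03)&(T[:,2]>.098)&(T[:,2]<.115);X=T[m]
    A=np.c_[X[:,:2],np.ones(len(X))];k=np.linalg.lstsq(A,X[:,2],rcond=None)[0];print("  face slope deg",np.degrees(np.arctan(k[:2])),k[2],m.sum())
E
```

```text
wrist mark in tool 127 [  0.23  -4.42 105.22] ext [ -5.4  -8.  103.7] [  5.3  -0.7 107. ] [325.87401575 226.56692913]
nose 7
tip 0
   grip 507 [-1.45  0.15] 0.0106 0.0189
   gripup 1869 [-1.38  0.41] -0.0365 -0.02
  face slope deg [ 0.08141495 -2.37260578] 0.10571514960843212 2673
scene mark in tool 5 [  0.83   0.22 106.05] ext [ -2.4  -3.9 103.9] [  3.6   4.2 107.7] [349.2 210.6]
   nose 122 [-1.43  1.6 ] 0.0557 0.073
   tip 13 [-1.93  2.12] 0.0838 0.0893
   grip 62 [-2.33  0.87] 0.011 0.0199
   gripup 104 [-1.92  1.11] -0.035 -0.0204
  face slope deg [1.14081239 3.1899068 ] 0.10677846271903627 308
scene4 mark in tool 7 [  1.21   0.21 105.55] ext [ -1.7  -1.8 104.1] [  6.1   3.7 108.6] [349.28571429 210.42857143]
nose 0
tip 0
grip 0
gripup 0
  face slope deg [1.03928754 3.68184771] 0.10663981091907312 299
```

Both cameras agree that the tip needs about +1.7 mm (tool x) and -1.9 mm (tool y) to reach the spot centre. I'll apply that and press in small steps under force reading.

```bash
python3 - <<'E'
from h import *
R=Rn.from_quat(QP).as_matrix()
M2=MARK+R@np.array([.0017,-.0019,0])
def fN(k=6):
    v=[]
    for _ in range(k): v.append(current_force()); sleep(.02)
    return np.mean(v,0)
print("M2",M2)
servo_line(M2+N*(L+.007),QP,rate=.05); sleep(.2)
f0=fN(10);print("base",f0)
for d in (5,4,3,2,1,0,-1,-2,-3,-4,-5,-6,-7,-8,-9):
    servo_line(M2+N*(L+d*.001),QP,rate=.02);sleep(.08)
    f=fN(4)-f0;p=current_position();dist=((p-M2)@N-L)*1000
    print(d,"act",dist.round(2),"Fn",(f@N).round(2),"lat",(f-N*(f@N)).round(2))
    if f@N>3.0: break
np.savez("st.npz",f0=f0,M2=M2,d=d)
print(current_clock(),current_finger_gap())
E
```

```text
M2 [0.56464328 0.10764853 0.10608143]
base [ 0.1472427   0.03670802 -1.9497723 ]
5 act 4.98 Fn 0.17 lat [-0.47  0.11 -0.16]
4 act 4.01 Fn 0.2 lat [-0.3   0.07 -0.1 ]
3 act 2.99 Fn 0.77 lat [0.07 0.2  0.04]
2 act 1.99 Fn 0.29 lat [0.06 0.13 0.03]
1 act 1.0 Fn 0.48 lat [ 0.11 -0.06  0.04]
0 act 0.0 Fn 0.34 lat [0.07 0.14 0.03]
-1 act -0.95 Fn 1.94 lat [-0.25 -0.04 -0.09]
-2 act -1.97 Fn 2.03 lat [-0.3  -0.03 -0.11]
-3 act -2.99 Fn 2.35 lat [-0.36 -0.15 -0.14]
-4 act -3.97 Fn 3.18 lat [-0.23 -0.54 -0.12]
25.9583 0.025731088072182356
```

```bash
python3 - <<'E'
from h import *
import pickle
s=np.load("st.npz");f0=s["f0"];M2=s["M2"]
def fN(k):
    v=[]
    for _ in range(k): v.append(current_force()); sleep(.02)
    return np.mean(v,0)
for d in (-5,-6):
    servo_line(M2+N*(L+d*.001),QP,rate=.02);sleep(.1)
    f=fN(25)-f0;p=current_position();print(d,((p-M2)@N-L)*1000,"Fn",(f@N).round(2),"lat",(f-N*(f@N)).round(2),current_clock())
q=current_orientation();print(np.degrees(np.arccos(-Rn.from_quat(q).as_matrix()[:,2]@N)))
for n in("wrist","scene","top"):
    c=capture(n);pickle.dump((c,p,q),open(f"c8{n}.pkl","wb"))
    if n=="scene": crop(c,349,200,40,30,10,"pics/scene8c.png")
    if n=="wrist": crop(c,325,240,80,60,5,"pics/wrist8c.png")
    T,uv=axisfit(c,p,q,None);rr=np.hypot(T[:,0],T[:,1]);hsv=cv2.cvtColor(c["image"],cv2.COLOR_BGR2HSV)[uv[:,1],uv[:,0]].astype(int)
    mk=(hsv[:,0]>108)&(hsv[:,0]<130)&(hsv[:,1]>80)&(rr<.02)&(abs(T[:,2]-.085)<.008)
    if mk.sum(): print(n,"mark",mk.sum(),(T[mk].mean(0)*1000).round(2),"ext",(T[mk].min(0)*1000).round(1),(T[mk].max(0)*1000).round(1))
    for nm,lo,hi,rad in (("nose",.037,.07,.010),("tip",.075,.084,.004),("grip",0.002,.02,.013),("gripup",-.05,-.02,.013)):
        m=(T[:,2]>lo)&(T[:,2]<hi)&(rr<rad+.006)
        if nm.startswith("grip"): m&=(abs(T[:,0])<.010)
        if m.sum()<8: continue
        X=T[m];sx=least_squares(lambda v:np.hypot(X[:,0]-v[0],X[:,1]-v[1])-rad,[0,0],loss="soft_l1",f_scale=.001).x
        print("  ",n,nm,m.sum(),(sx*1000).round(2),X[:,2].mean().round(4))
print(current_clock())
E
```

```text
-5 -4.9731522787334335 Fn 3.45 lat [-0.17  0.06 -0.06] 26.725
-6 -5.98266022470044 Fn 4.07 lat [-0.07 -0.09 -0.03] 27.4917
0.005643998665016218
   wrist tip 9 [-0.18 -5.44] 0.0836
   wrist grip 502 [-1.47  0.14] 0.0106
   wrist gripup 1867 [-1.35  0.42] -0.0366
   scene nose 104 [-1.73  1.21] 0.0543
   scene tip 14 [2.13 5.6 ] 0.0821
   scene grip 69 [-1.69  0.6 ] 0.0111
   scene gripup 95 [-1.6   1.05] -0.0351
27.6417
```

View pics/scene8c.png

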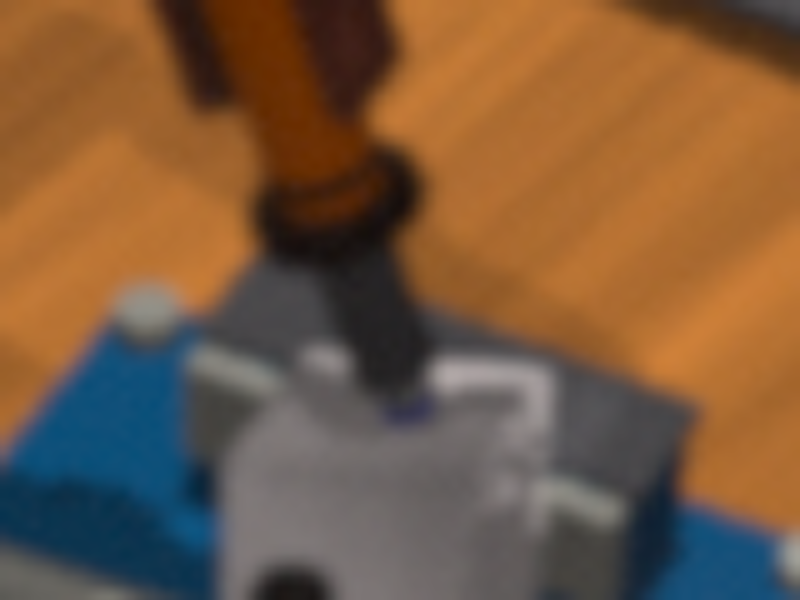

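View pics/wrist8c.png

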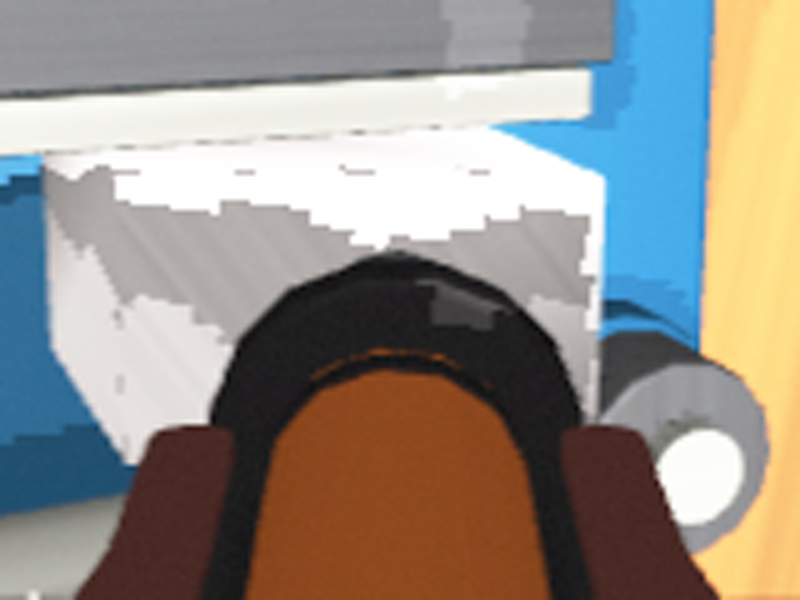

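```bash
python3 - <<'E'
from h import *
import pickle
s=np.load("st.npz");M2=s["M2"]
R=Rn.from_quat(QP).as_matrix()
ims=[pickle.load(open("c4scene.pkl","rb"))]+[pickle.load(open(f"c{k}scene.pkl","rb"))[0] for k in (7,8)]
out=[]
c=ims[0]
a=np.linspace(0,2*np.pi,60)
circ=lambda z,r,o:o+R@np.array([0,0,0])+ (r*np.c_[np.cos(a),np.sin(a),0*a])@R.T+N*z
for k,cc in enumerate(ims):
    im=cc["image"][185:235,325:375]
    b=im[:,:,0].astype(int)-im[:,:,1:].max(2)
    w=np.clip(b-12,0,None).astype(float); vv,uu=np.mgrid[185:235,325:375]; w[(abs(uu-350)>6)|(abs(vv-211)>5)]=0
    print("blue centroid",(w*uu).sum()/w.sum(),(w*vv).sum()/w.sum(),w.sum(), "cols",w.sum(0)[18:32].astype(int),"rows",w.sum(1)[20:32].astype(int))
    big=cv2.resize(im,None,fx=8,fy=8,interpolation=cv2.INTER_CUBIC); raw=big.copy()
    def dr(X,col): 
        q=((proj(cc,X)-[325,185]+.5)*8*4).astype(np.int32); cv2.polylines(big,[q],True,col,1,cv2.LINE_AA,2)
    dr(circ(0,.006,MARK),(0,255,0)); dr(circ(0,.006,M2),(0,255,255))
    if k==2:
        dr(circ(.001,.004,M2),(0,0,255));dr(circ(.010,.004,M2),(0,0,255));dr(circ(.010,.010,M2),(255,0,255));dr(circ(.052,.010,M2),(255,0,255));dr(circ(.052,.02,M2),(255,255,0))
    out.append(np.hstack([raw,big]))
cv2.imwrite("pics/cmp.png",out[2]); 
E
```

```text
blue centroid 349.37223974763407 210.38801261829653 634.0 cols [  0   0   0   0  19 121 203 191  96   4   0   0   0   0] rows [  0   0   0   0  98 250 228  58   0   0   0   0]
blue centroid 349.3356643356643 210.63636363636363 143.0 cols [ 0  0  0  0  1 30 50 44 18  0  0  0  0  0] rows [ 0  0  0  0  0 61 73  9  0  0  0  0]
blue centroid 349.86842105263156 210.73684210526315 38.0 cols [ 0  0  0  0  0  5  8 12 13  0  0  0  0  0] rows [ 0  0  0  0  0 10 28  0  0  0  0  0]
```

View pics/cmp.png

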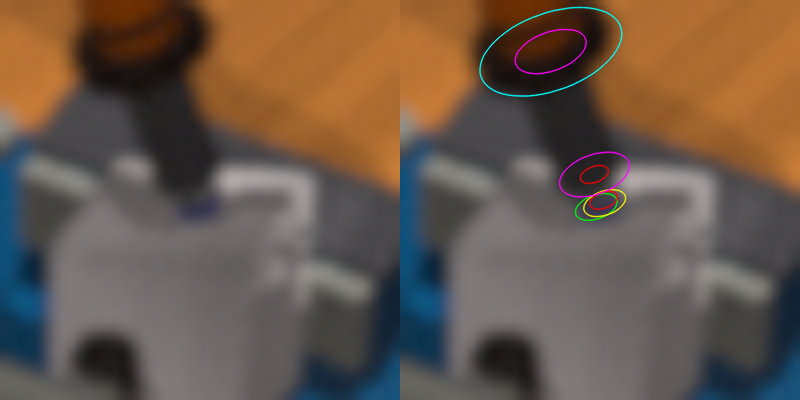

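```bash
python3 - <<'E'
from h import *
import pickle
s=np.load("st.npz");M2=s["M2"];R=Rn.from_quat(QP).as_matrix()
c=pickle.load(open("c4scene.pkl","rb"))
def ray(c,uv,h):
    n=und(c,[uv])[0]; d=c["R"].T@np.array([*n,1]); o=-c["R"].T@c["t"]
    P0=M2+N*h; k=((P0-o)@N)/(d@N); return (R.T@(o+k*d-M2)*1000).round(2)
for h in (-.002,-.001,0,.001): print("scene mark rel contact (tool xy)",h,ray(c,[349.37,210.39],h))
c=pickle.load(open("c4.pkl","rb"))
for h in (-.001,0,.001): print("wrist4",ray(c,[258.77,73.67],h))
c0=pickle.load(open("c0.pkl","rb"))
c,p,q=pickle.load(open("c7wrist.pkl","rb"))
hsv=cv2.cvtColor(c["image"],cv2.COLOR_BGR2HSV); m=(hsv[...,0]>108)&(hsv[...,0]<130)&(hsv[...,1]>80); m[:200]=0;m[250:]=0;m[:,:300]=0;m[:,350:]=0
v,u=np.nonzero(m);print(u.min(),u.max(),v.min(),v.max())
rows=[(r,u[v==r].min(),u[v==r].max()) for r in range(v.min(),v.max()+1) if (v==r).any()];print(rows)
# circle fit with top boundary
B=np.array([ray(c,[x,r],0)[:2] for r,a,b in rows[:8] for x in (a-.5,b+.5)])
f=least_squares(lambda w:np.hypot(B[:,0]-w[0],B[:,1]-w[1])-6,[0,-2]).x;print("wrist7 mark rel contact",f)
# probe axis imaged in wrist7: edges of grip at mid
E
```

```text
scene mark rel contact (tool xy) -0.002 [-2.56 -0.31  2.  ]
scene mark rel contact (tool xy) -0.001 [-1.59  0.87  1.  ]
scene mark rel contact (tool xy) 0 [-0.62  2.04  0.  ]
scene mark rel contact (tool xy) 0.001 [ 0.35  3.22 -1.  ]
wrist4 [-1.84 -0.27  1.  ]
wrist4 [-1.62 -0.12 -0.  ]
wrist4 [-1.41  0.03 -1.  ]
318 333 222 232
[(222, np.int64(322), np.int64(329)), (223, np.int64(321), np.int64(331)), (224, np.int64(320), np.int64(331)), (225, np.int64(319), np.int64(332)), (226, np.int64(318), np.int64(333)), (227, np.int64(318), np.int64(333)), (228, np.int64(318), np.int64(333)), (229, np.int64(318), np.int64(333)), (230, np.int64(318), np.int64(333)), (231, np.int64(318), np.int64(333)), (232, np.int64(331), np.int64(332))]
wrist7 mark rel contact [-1.67857019  0.09319612]
```

Contact estimates are within about 1–2 mm of the spot centre (radius 6 mm), and the force matches about 6 mm of plunger travel. One last stability check, then I hand in.

```bash
python3 - <<'E'
from h import *
s=np.load("st.npz");f0=s["f0"]
v=[]
for _ in range(20): v.append((current_force()-f0)@N); sleep(.02)
print(np.mean(v),current_position(),current_finger_gap(),np.abs(current_qvel()).max(),current_clock())
c=capture("scene");cv2.imwrite("pics/s9.png",c["image"])
E
```

```text
3.9014294791508846 [0.5360492  0.10259393 0.18598968] 0.02553930161882397 0.0020018382589711797 27.975
```

View pics/s9.png

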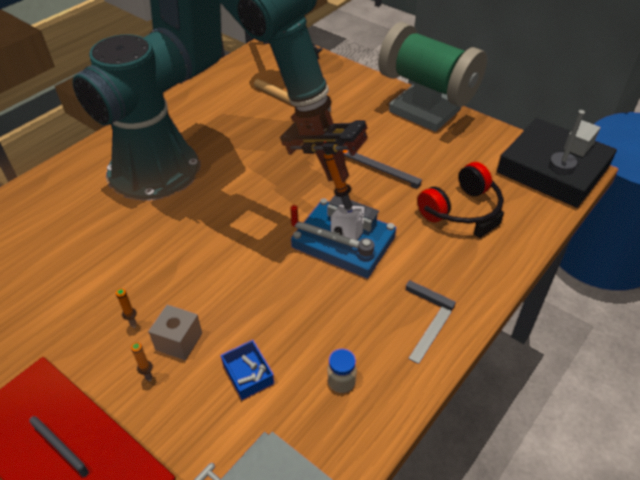

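The lever is home with its knob at (294,214), the probe is on the block at (347,205), the stand at (176,333) is empty, and everything else is where it was. Handing in.

```bash
python3 -c "
from bench import *
print(close_job())"
```

```text
the job is handed in; nothing more can be done
None
```

The vise is clamped and the probe is held square on the blue spot at about half its travel. I handed the job in at about 28 s, and no verdict was reported.

- **Clamp:** I swung the arm home by its knob and pushed it to the stop. It held about 17 N with only 0.4 mm of movement. The knob ended near vise (-99, -49) mm, with the block square against the jaw and the nose touching it.
- **Probe:** I took the largest of the three look-alikes, the one in the stand, and lowered it onto the sloping face. The tool axis was within 0.01° of the face normal I used. That normal is 20° by the description; the wrist camera measured 19.8°.
- **Press:** The tip was in by about 6 mm of its 12 mm travel. The force read 3.9–4.1 N before taking off about 0.3 N of sensor offset, against 3.75 N expected at half travel.
- **Still at hand-in:** Force and finger gap (25.5 mm) were steady, and nothing else on the bench appeared to have moved.

**Checks that disagreed:**
- **Spot position:** The cameras differ by 1–2 mm on where the tip sits relative to the spot centre. The wrist camera shows a bias of about 2 mm, which I corrected for. All estimates put the tip within about 2.5 mm of the centre of the 12 mm spot.
- **Face slope:** Rough slope readings just before pressing scattered by 2–3° across the slope, so I relied on the earlier, better fit.

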